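# Lay out the touch-up station

## Task

Lay out the touch-up station around the flat tin and the tape roll, which stay where they are: set the wood block flat midway between the two, in line with their centres and turned squarely across that line, and lay the paint brush lengthwise along the middle of the block's top. Lay the tweezers lengthwise along the middle of the tin's shut lid, and stand the paint jar upright straight to the left of the tape roll as you face it from the robot, square to the line from tin to roll, with a finger's width (about 20 mm) of gap. Leave the two black clips where they are.

Things in the scene. Friction and masses are not known exactly. Their poses are not given: they have to be found in the camera images.
- hinged_tin: Flat hinged tin with a teal lid, shut, fixed to the worktop: 66 mm (its x) by 96 mm (its y) by 23 mm high; the flat lid top is 23 mm above the worktop. Origin: centre of its underside. Its long side (y) points within 15 degrees of straight away from or towards the robot; its own +x points to the robot's left. It is at one end of a row, the tape roll at the other end, and either may be the nearer one.
- masking_tape: Roll of cream masking tape lying flat, fixed to the worktop: 68 mm diameter, 24 mm high. Origin: centre of its underside. It lies on the tin's long centre line (along the tin's y axis, on either side), centre to centre 200 mm. Its axes are parallel to the tin's: its own +x points to the robot's left, square to the row; the jar goes on that side, its centre about 78 mm from the roll's centre.
- wood_block: Loose plain hardwood block, 40 mm (its x) by 85 mm (its y) by 34 mm high, about 75 g. Origin: centre of its underside. Starts with its long side pointing roughly away from the robot; it ends with its long side (y) along the tin's x axis, square to the row.
- paint_brush: Loose paint brush lying flat, dark handle and black bristles, 147 mm long (its x), 9 mm wide and 9 mm high, about 12 g; it balances at its middle. Origin: bottom of its middle. It may be gripped at the middle and behaves there as a flat bar 8 mm wide and 8 mm high. On the block its ends overhang by about 31 mm each.
- tweezers: Loose steel tweezers lying flat, 126 mm long (its x), 15 mm wide (its y), 9 mm high, about 18 g; they are rigid, balance at their middle and are gripped there across the 15 mm. Origin: bottom of the middle.
- paint_jar: Loose round dark jar with a black screw cap, 48 mm diameter, 66 mm high with the cap (body up to 55 mm, cap 42 mm across above it), about 110 g. Origin: centre of its underside, z up. The cap need not be touched; grip the body.
- spare_clip_0: Small black binder clip with wire handles, 19x46x13 mm, loose, near the front of the worktop, between the row and the tools. Origin: centre of its underside. A bystander: leave it.
- spare_clip_1: The same kind of black binder clip, 19x46x13 mm, loose, farther back, by the right front corner of the big black power supply (which is 0.16 m high, its front face at x = 0.54 m, its right side at y = -0.11 m). Origin: centre of its underside. A bystander: leave it.
There are look-alikes about, which are no part of the job. Leave any green or purple look-alike of the paint_jar alone.

How it is judged:
At the end, for the whole second after the job is handed in: Block flat, centre within 13 mm of midway between tin and roll, across the row within 0.2 rad. Brush on block and tweezers on lid: level, within 12 mm across, 15 mm along, 0.2 rad. Jar upright 64 to 92 mm left of the roll centre, within 15 mm of square to the row. All at rest (x of wood_block in the frame of hinged_tin between -0.013 and 0.013 m and horizontal distance between wood_block and masking_tape between 0.087 and 0.113 m and height (world z) of each of wood_block, paint_jar below 0.006 m and y of paint_brush in the frame of wood_block between -0.015 and 0.015 m and angle between paint_brush's own x axis and vertical between 1.45 and 1.69 rad and y of tweezers in the frame of hinged_tin between -0.015 and 0.015 m and angle between the x axis of tweezers and the y axis of hinged_tin, either way round below 0.2 rad and x of paint_jar in the frame of masking_tape between 0.064 and 0.092 m and linear speed of each of tweezers, wood_block, paint_jar, paint_brush below 0.02 m/s and x of paint_brush in the frame of wood_block between -0.012 and 0.012 m and z of paint_brush in the frame of wood_block between 0.03 and 0.045 m and angle between tweezers's own x axis and vertical between 1.45 and 1.69 rad and y of paint_jar in the frame of masking_tape between -0.015 and 0.015 m and horizontal distance between wood_block and hinged_tin between 0.087 and 0.113 m and angle between the y axis of wood_block and the x axis of hinged_tin, either way round below 0.2 rad and x of tweezers in the frame of hinged_tin between -0.012 and 0.014 m and z of tweezers in the frame of hinged_tin between 0.018 and 0.034 m and angle between each of wood_block, paint_jar's own z axis and vertical below 0.1 rad and angle between the x axis of paint_brush and the y axis of wood_block, either way round below 0.2 rad); the robot touches nothing.
It fails at once if a clip is moved by over 20 mm (distance of any of spare_clip_0, spare_clip_1 from where it was at the start of the episode above 0.02 m).
It also fails if it takes over 120 s, if anything falls off the work surface, if the arm or the gripper's body presses on something with over 40 N, if the wrist force passes 120 N, or if a joint passes its speed limit or range.

## Robot

A 6-joint arm with a two-finger parallel gripper is mounted at the origin on a cart in front of the work surface, level with it; the furniture and walls round the work are solid. World frame = base frame: x ahead of the robot, y to its left, z up, the work surface at z = 0. Lengths are in m, angles in rad, forces in N, time in s.
With the tool pointing down it reaches from about 0.375 to 0.9 m from the base axis. Payload 3.1 kg.
Tool frame: the origin (TCP) lies at the very end of the fingers, on their centre line; the grasp point (between the pads) lies 19 mm behind it; y points along the fingers, x is the direction in which the jaws open and shut, and the axes are right-handed (so a half turn about y gives the same grasp; the last joint's range is limited). The gripper opens to 87 mm and grips with 3 to 60 N. Pads are 19 mm wide; open, the fingers measure 117 mm over their backs; the gripper's body (75 mm by 190 mm) begins 51 mm behind the grasp point.
Start: joints at [1, 0.527, 1.433, -0, 1.181, -0.178], TCP at [0.239, 0.578, 0.223] pointing down, gripper open.
Joint ranges: [-3.08, 3.08], [-0.75, 2.2], [0.22, 2.44], [-1.43, 4.57], [0, 2.65], [-2.85, 2.85]. Speed limits (rad/s): [2.79, 2.79, 3.14, 3.14, 3.14, 3.14].

## Interface

Orientations are given as a unit quaternion [x, y, z, w].
In Python, from rig import robot gives the robot as it stands.
- The arm moves only by the shell command python3 -m creep 'ROWS' [FORCE]. ROWS is JSON, a list of rows, each a list of 3 entries, a list of its own where there are three numbers: the shift along the tool's x, y, z in mm, then the turn about the tool's y in rad, then the opening, from 0 (shut) to 1 (fully open). A call has 1 to 8 rows; each row shifts and turns the commanded pose from where the row before left it, along the tool's axes as they then stand; what a row does not reach is not made up. A row lasts 1/10 s, in which the tool goes at most 50 mm and 8.59 degrees, less where a joint would pass 70% of its speed; a pose out of reach is approached as far as the arm can. A call with a gripper value outside its range is refused whole. The fingers move at their own pace and stop on an object; FORCE is the grip in N (left out, the last holds). Time passes only in rows, so rows that do not move let the fingers close. It gives the time, the measured TCP pose, the force and the opening at its end, in the units of the state.
- robot.get_obs(): the state, without advancing time (a new reading comes with each control period).
- robot.camera(name): name is "side" or "top" or "wrist"; returns a dict with "pixels" (384x512x3 uint8, red, green, blue), "fx", "fy", "cx", "cy" (pixels), "position" and "rotation" of the camera in the world. Camera axes: x right, y up, looking along -z (the intrinsics and any distortion apply to the point x, -y, -z); pixel columns grow to the right and rows downward; lengths in m; the calibration is good to about 2 mm. A picture is of the moment at which its call begins. There is no depth.
- robot.hand_in(): hands the job in, once; it reports no verdict.
The state is a dict: "time": time; "q": joint angles; "joint_velocities": joint speeds; "joint_torque": joint torques, N m; "position": TCP position; "tool_rot": TCP orientation; "ft_force": force on the tool from outside, world axes, zero at the start; "moment": the same for the moment, N m; "grip_width": finger opening in m.
Only numpy, scipy, OpenCV 4.12 (cv2) and the standard library are available. Lean on these libraries where they do the work, as an engineer would, in place of code of your own. Each camera call takes 0.05 s, during which the arm holds its last target.

## Working session

There is one attempt and no reset: what is moved stays moved. The work goes in short steps, Python scripts to look and compute and a shell command to move; the robot and the scene stay as the last step left them, time stands still between calls to the robot, and variables do not carry over. Pictures are saved under pics/ and viewed, and the job is handed in when it is done.

```bash
mkdir -p pics; ls; cat > h.py <<'E'
from rig import robot
import numpy as np, cv2
def snap(name,fn):
    c=robot.camera(name); cv2.imwrite('pics/'+fn+'.png',c['pixels'][:,:,::-1]); 
    np.save('pics/'+fn+'.npy',c,allow_pickle=True); return c
def load(fn): return np.load('pics/'+fn+'.npy',allow_pickle=True).item()
def px2w(c,u,v,z):
    d=np.array([(u-c['cx'])/c['fx'],-(v-c['cy'])/c['fy'],-1.]); R=np.array(c['rotation'])
    if R.shape!=(3,3):
        from scipy.spatial.transform import Rotation as Q; R=Q.from_quat(R).as_matrix()
    d=R@d; p=np.array(c['position']); return p+d*(z-p[2])/d[2]
def w2px(c,P):
    R=np.array(c['rotation'])
    if R.shape!=(3,3):
        from scipy.spatial.transform import Rotation as Q; R=Q.from_quat(R).as_matrix()
    d=R.T@(np.array(P)-np.array(c['position'])); return c['cx']-c['fx']*d[0]/d[2], c['cy']+c['fy']*d[1]/d[2]
E
python3 - <<'E'
from h import *
for n in ['top','side','wrist']:
    c=snap(n,n+'0'); print(n,{k:v for k,v in c.items() if k!='pixels'})
o=robot.get_obs(); print(o)
E
```

```text
pics
top {'fx': 428.25825132945766, 'fy': 428.25825132945766, 'cx': 246.82114123451564, 'cy': 187.37403390840737, 'position': array([0.35049576, 0.02243479, 1.40808593]), 'rotation': array([-0.05367539,  0.04983959,  0.70765537, -0.70275092])}
side {'fx': 381.2343895443055, 'fy': 381.2343895443055, 'cx': 253.03574813214658, 'cy': 200.29056136049857, 'position': array([ 0.15751442, -0.63451278,  0.60439623]), 'rotation': array([ 0.42996077, -0.12809307, -0.23558132,  0.86210634])}
wrist {'fx': 325.53336230012513, 'fy': 325.53336230012513, 'cx': 252.84448377658921, 'cy': 189.58363362351642, 'position': array([0.16560605, 0.60807027, 0.38310227]), 'rotation': array([-0.12149531, -0.07996647,  0.54914119,  0.82297521])}
{'time': 0.15, 'q': array([ 1.00049596e+00,  5.28255207e-01,  1.43360566e+00, -4.96046222e-06,
        1.18140326e+00, -1.78465643e-01]), 'joint_velocities': array([ 0.00165977, -0.00106216, -0.00404698,  0.00105391, -0.00072903,
       -0.00022274]), 'joint_torque': array([ 6.63770497e-04, -4.40435135e+01, -1.76842350e+01,  6.33325567e-02,
        5.52405417e-02, -9.86005125e-05]), 'position': array([0.23832405, 0.5771697 , 0.22179559]), 'tool_rot': array([ 0.58800499,  0.39256086, -0.39364304, -0.58752979]), 'ft_force': array([0.41211277, 0.88632426, 0.76295047]), 'moment': array([-0.00238105,  0.01318687,  0.01129342]), 'grip_width': 0.08732727698081212}
```

View pics/top0.png

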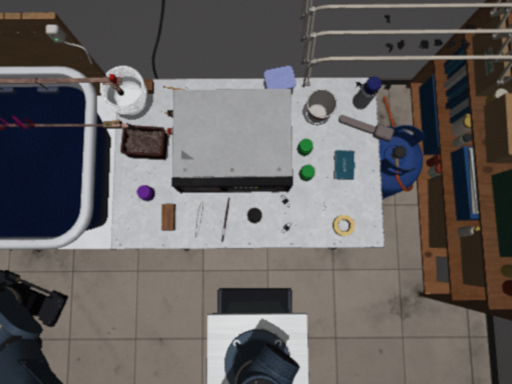

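View pics/side0.png

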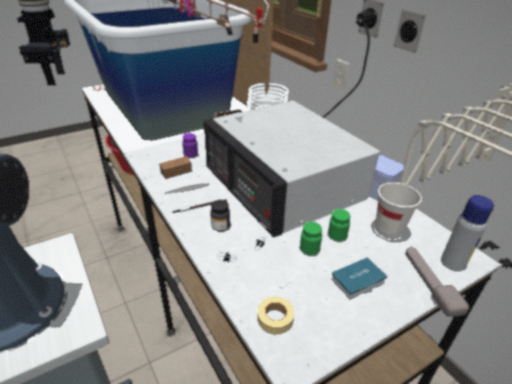

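```bash
python3 - <<'E'
from h import *
c=load('top0'); im=c['pixels'][90:290,130:430,::-1]
cv2.imwrite('pics/top0z.png',cv2.resize(im,None,fx=2.6,fy=2.6,interpolation=cv2.INTER_CUBIC))
E
```

```text
(no output)
```

View pics/top0z.png

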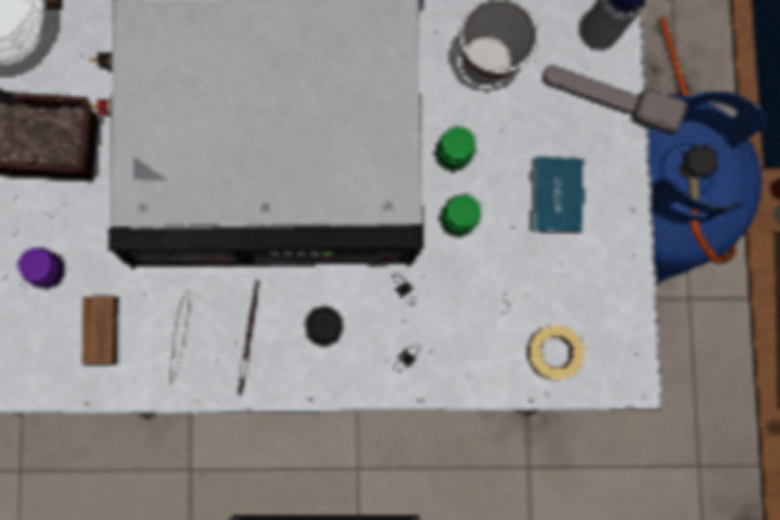

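The top picture shows, in zoomed pixels: the block at (100,330), tweezers (180,337), brush (248,337), jar (324,326), clips (403,287) and (408,356), tin (557,194) and tape roll (556,352). Next I'll segment them.

```bash
cat > seg.py <<'E'
from h import *
def blob(c,mask,z,roi):
    u0,v0,u1,v1=roi; m=np.zeros(mask.shape,np.uint8); m[v0:v1,u0:u1]=mask[v0:v1,u0:u1]
    n,l,s,ce=cv2.connectedComponentsWithStats(m)
    m=(m>0)
    ys,xs=np.nonzero(m)
    P=np.array([px2w(c,x,y,z)[:2] for x,y in zip(xs,ys)])
    r=cv2.minAreaRect((P*1000).astype(np.float32)); 
    mu=P.mean(0); w,V=np.linalg.eigh(np.cov((P-mu).T)); a=np.degrees(np.arctan2(V[1,1],V[0,1]))
    return dict(n=len(xs),mean=mu.round(4),rect=np.round(r[0],1),size=np.round(r[1],1),ra=round(r[2],1),axis=round(a,1),w=np.sqrt(w).round(4))
E
python3 - <<'E'
from seg import *
c=load('top0'); im=c['pixels']; hsv=cv2.cvtColor(im,cv2.COLOR_RGB2HSV); H,S,V=[hsv[...,i].astype(int) for i in range(3)]
Z=lambda a,b,cc,d:(int(130+a/2.6),int(90+b/2.6),int(130+cc/2.6),int(90+d/2.6))
sat=((S>90)).astype(np.uint8); dark=(V<110).astype(np.uint8)
print('block',blob(c,sat,.034,Z(70,280,130,380)))
print('tin',blob(c,((H>85)&(H<110)&(S>90)).astype(np.uint8),.023,Z(515,140,600,245)))
print('tape',blob(c,((S>50)).astype(np.uint8),.024,Z(515,310,600,395)))
print('brush',blob(c,(V<140).astype(np.uint8),.005,Z(230,270,268,400)))
print('tweez',blob(c,(V<185).astype(np.uint8),.005,Z(160,280,200,390)))
print('jar',blob(c,dark,.066,Z(290,290,355,360)))
print('clip1',blob(c,dark,.01,Z(380,266,425,310)))
print('clip0',blob(c,dark,.01,Z(380,330,425,380)))
E
```

```text
block {'n': 302, 'mean': array([0.4598, 0.2845]), 'rect': array([460.7, 284.1]), 'size': array([38.6, 80.4]), 'ra': 89.6, 'axis': np.float64(180.0), 'w': array([0.011 , 0.0235])}
tin {'n': 467, 'mean': array([ 0.6294, -0.2917]), 'rect': array([ 628.9, -292.8]), 'size': array([56.1, 91.7]), 'ra': 87.9, 'axis': np.float64(177.5), 'w': array([0.0166, 0.027 ])}
tape {'n': 262, 'mean': array([ 0.4297, -0.2816]), 'rect': array([ 430.1, -281.3]), 'size': array([68. , 64.3]), 'ra': 89.6, 'axis': np.float64(97.7), 'w': array([0.0191, 0.02  ])}
brush {'n': 93, 'mean': array([0.4588, 0.1002]), 'rect': array([452.4, 101. ]), 'size': array([  8.8, 142.5]), 'ra': 81.9, 'axis': np.float64(171.4), 'w': array([0.0024, 0.0398])}
tweez {'n': 191, 'mean': array([0.4591, 0.187 ]), 'rect': array([460.1, 189. ]), 'size': array([ 25.1, 130.9]), 'ra': 78.4, 'axis': np.float64(170.3), 'w': array([0.0061, 0.0339])}
jar {'n': 174, 'mean': array([0.4608, 0.0068]), 'rect': array([460.9,   7.1]), 'size': array([44., 44.]), 'ra': 89.6, 'axis': np.float64(-179.5), 'w': array([0.0115, 0.0119])}
clip1 {'n': 21, 'mean': array([ 0.5115, -0.0951]), 'rect': array([512.4, -95.7]), 'size': array([11.6, 16.4]), 'ra': 44.4, 'axis': np.float64(121.5), 'w': array([0.0038, 0.005 ])}
clip0 {'n': 24, 'mean': array([ 0.424, -0.098]), 'rect': array([424.8, -98.1]), 'size': array([16. , 13.9]), 'ra': 44.3, 'axis': np.float64(50.7), 'w': array([0.0041, 0.0052])}
```

```bash
cat > plan.py <<'E'
import sys
from h import *
from scipy.spatial.transform import Rotation as Q
# usage: plan.py x y z yawdeg  (yaw of tool x axis, mod 180)
o=robot.get_obs(); R=Q.from_quat(o['tool_rot']).as_matrix(); p=o['position']
print('t',round(o['time'],2),'p',p.round(4),'grip',round(o['grip_width'],4),'F',o['ft_force'].round(1),'q1,q6',o['q'][[0,5]].round(2))
yaw=np.degrees(np.arctan2(R[1,0],R[0,0])); print('yaw',yaw.round(2),'down',R[:,1].round(4),'xax',R[:,0].round(3),'zax',R[:,2].round(3))
if len(sys.argv)>3:
    t=np.array([float(a) for a in sys.argv[1:4]])
    print('shift now(mm)',(R.T@(t-p)*1000).round(1))
    if len(sys.argv)>4:
        d=(float(sys.argv[4])-yaw+90)%180-90
        turn=-np.radians(d) # tool y down
        R2=R@Q.from_rotvec([0,turn,0]).as_matrix()
        print('turn',turn.round(3),'(alt',(turn-np.pi*np.sign(turn)).round(3),') shift after turn',(R2.T@(t-p)*1000).round(1))
E
python3 plan.py 0.46 0.284 0.15 90
```

```text
t 0.15 p [0.2383 0.5772 0.2218] grip 0.0873 F [0.4 0.9 0.8] q1,q6 [ 1.   -0.18]
yaw 67.55 down [-9.0e-04 -1.4e-03 -1.0e+00] xax [ 0.382  0.924 -0.002] zax [-0.924  0.382  0.   ]
shift now(mm) [-186.2   72.  -316.9]
turn -0.392 (alt 2.75 ) shift after turn [-293.1   72.  -221.7]
```

View pics/wrist0.png

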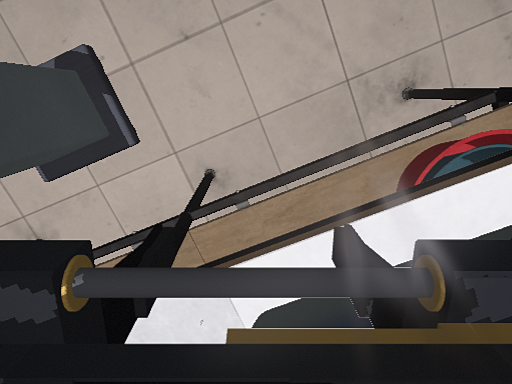

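```bash
python3 -m creep '[[[0,0,0],-0.131,1],[[0,0,0],-0.131,1],[[0,0,0],-0.13,1],[[-40,0,0],0,1],[[-40,0,0],0,1],[[-40,0,-10],0,1],[[-40,0,-10],0,1],[[-40,0,-10],0,1]]' 25; python3 plan.py 0.46 0.284 0.15 90; python3 - <<'E'
from h import *
c=load('top0')
for uv in [(100,245),(85,245),(100,100)]:print(px2w(c,*uv,0.3).round(3),px2w(c,*uv,0.15).round(3))
E
```

```text
time: 0.95
position: [0.2685, 0.3761, 0.2224]
tool_rot: [-0.5, -0.5, 0.5, 0.5]
ft_force: [0.1, -0.6, 0.0]
grip_width: 0.0871
t 0.95 p [0.2685 0.3761 0.2224] grip 0.0871 F [ 0.1 -0.6  0. ] q1,q6 [ 0.71 -0.86]
yaw 90.06 down [ 0.e+00 -2.e-04 -1.e+00] xax [-0.001  1.    -0.   ] zax [-1.    -0.001 -0.   ]
shift now(mm) [ -92.3   72.5 -191.4]
turn 0.001 (alt -3.14 ) shift after turn [ -92.1   72.5 -191.5]
[0.367 0.406 0.3  ] [0.369 0.458 0.15 ]
[0.367 0.445 0.3  ] [0.37  0.502 0.15 ]
[0.756 0.423 0.3  ] [0.81  0.477 0.15 ]
```

```bash
python3 -m creep '[[[-46,0,0],0,1],[[-46,0,-30],0,1],[[0,0,-40],0,1],[[0,0,-40],0,1],[[0,20,-40],0,1],[[0,20,-40],0,1],[[0,20,0],0,1],[[0,0,0],0,1]]'; python3 plan.py 0.46 0.284 0.015 90; python3 - <<'E'
from h import *
snap('wrist','w1');snap('top','t1')
E
```

```text
time: 1.75
position: [0.4548, 0.2886, 0.1596]
tool_rot: [-0.499, -0.497, 0.502, 0.501]
ft_force: [-0.8, 0.5, 0.4]
grip_width: 0.087
t 1.75 p [0.4548 0.2886 0.1596] grip 0.087 F [-0.8  0.5  0.4] q1,q6 [ 0.36 -1.21]
yaw 89.92 down [-0.0065 -0.0024 -1.    ] xax [ 0.001  1.    -0.002] zax [-1.     0.001  0.007]
shift now(mm) [ -4.2 144.6  -6.1]
turn -0.001 (alt 3.14 ) shift after turn [ -4.2 144.6  -6.1]
```

View pics/w1.png

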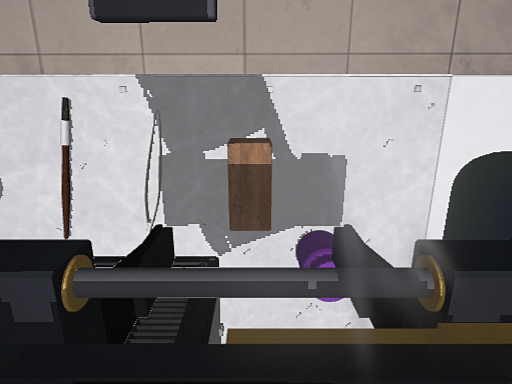

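```bash
python3 - <<'E'
from h import *
c=load('w1')
print(c['position'])
for n,z,pts in [('block',.034,[(229,143.5),(271,143.5),(229,230),(271.5,230)]),('brush',.005,[(66,97),(67.5,238)]),('tw',.004,[(158.5,111),(151,230),(145,170),(160.5,170)])]:
    P=np.array([px2w(c,*p,z)[:2] for p in pts]); print(n,P.round(4).tolist(),P.mean(0).round(4))
im=c['pixels'][85:245,40:290,::-1]
cv2.imwrite('pics/w1z.png',cv2.resize(im,None,fx=3.2,fy=3.2,interpolation=cv2.INTER_CUBIC))
E
```

```text
[0.37704672 0.28956276 0.32157115]
block [[0.419, 0.2676], [0.4191, 0.3047], [0.5017, 0.2656], [0.5018, 0.3062]] [0.4604 0.286 ]
brush [[0.3791, 0.1138], [0.523, 0.0915]] [0.4511 0.1026]
tw [[0.3923, 0.1991], [0.5145, 0.1807], [0.4496, 0.1807], [0.4497, 0.1962]] [0.4515 0.1892]
```

View pics/w1z.png

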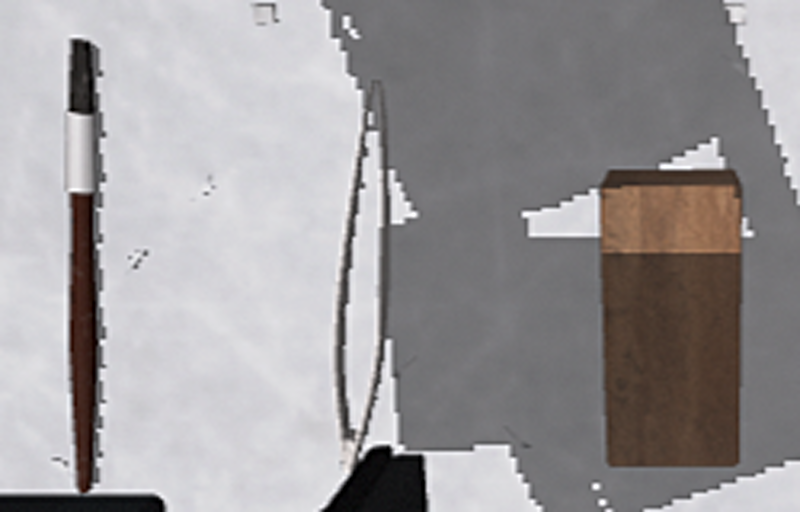

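```bash
python3 -m creep '[[[-3,30,-5],0,1],[[0,30,0],0,1],[[0,30,0],0,1],[[0,10,0],0,1],[[0,0,0],0,1]]'; python3 plan.py 0.4603 0.285 0.006 90
```

```text
time: 2.35
position: [0.46, 0.2869, 0.0624]
tool_rot: [-0.499, -0.5, 0.501, 0.5]
ft_force: [0.6, -0.5, 0.0]
grip_width: 0.0868
t 2.35 p [0.46   0.2869 0.0624] grip 0.0868 F [ 0.6 -0.5  0. ] q1,q6 [ 0.35 -1.22]
yaw 90.06 down [-1.7e-03 -7.0e-04 -1.0e+00] xax [-0.001  1.    -0.001] zax [-1.    -0.001  0.002]
shift now(mm) [-1.8 56.4 -0.4]
turn 0.001 (alt -3.141 ) shift after turn [-1.8 56.4 -0.4]
```

```bash
python3 -m creep '[[[-2,28,0],0,1],[[0,20,0],0,1],[[0,8,0],0,1],[[0,0,0],0,0.2],[[0,0,0],0,0.2],[[0,0,0],0,0.2],[[0,0,0],0,0.2],[[0,0,0],0,0.2]]' 25; python3 plan.py 0.4603 0.285 0.006 90
```

```text
time: 3.15
position: [0.4614, 0.285, 0.0072]
tool_rot: [0.5, 0.5, -0.5, -0.5]
ft_force: [0.3, -0.2, 0.0]
grip_width: 0.0548
t 3.15 p [0.4614 0.285  0.0072] grip 0.0548 F [ 0.3 -0.2  0. ] q1,q6 [ 0.35 -1.22]
yaw 90.02 down [ 1.2e-03  4.0e-04 -1.0e+00] xax [-0.  1.  0.] zax [-1.    -0.    -0.001]
shift now(mm) [0.  1.2 1.1]
turn 0.0 (alt -3.141 ) shift after turn [0.  1.2 1.1]
```

```bash
python3 -m creep '[[[0,0,0],0,0.2],[[0,0,0],0,0.2],[[0,0,0],0,0.2],[[0,0,0],0,0.2],[[0,-30,0],0,0.2],[[0,-40,0],0,0.2],[[0,-40,0],0,0.2],[[0,0,0],0,0.2]]' 25; python3 plan.py 0.46 -0.287 0.12 -3
```

```text
time: 3.95
position: [0.4644, 0.2862, 0.1212]
tool_rot: [0.501, 0.503, -0.497, -0.498]
ft_force: [0.2, 0.6, 0.2]
grip_width: 0.0399
t 3.95 p [0.4644 0.2862 0.1212] grip 0.0399 F [0.2 0.6 0.2] q1,q6 [ 0.35 -1.22]
yaw 90.02 down [ 0.0099  0.0036 -0.9999] xax [-0.     1.     0.004] zax [-1.   -0.   -0.01]
shift now(mm) [-573.2   -0.9    4.6]
turn -1.518 (alt 1.624 ) shift after turn [-25.7  -0.9 572.6]
```

```bash
python3 -m creep '[[[-25,0,0],0,0.2],[[-45,0,0],0,0.2],[[-45,0,0],0,0.2],[[-45,0,0],0,0.2],[[-45,0,0],0,0.2],[[-45,0,0],0,0.2],[[-45,0,0],0,0.2],[[-45,0,0],0,0.2]]'; python3 -m creep '[[[-45,0,0],0,0.2],[[-45,0,0],0,0.2],[[-45,0,0],0,0.2],[[-45,0,0],0,0.2],[[-40,0,0],0,0.2],[[-20,0,0],0,0.2],[[0,0,0],0.14,0.2],[[0,0,0],0.14,0.2]]';python3 -m creep '[[[0,0,0],0.14,0.2],[[0,0,0],0.14,0.2],[[0,0,0],0.14,0.2],[[0,0,0],0.14,0.2],[[0,0,0],0.14,0.2],[[0,0,0],0.14,0.2],[[0,0,0],0.14,0.2],[[0,0,0],0.14,0.2]]'; python3 plan.py 0.5295 -0.2867 0.12 -3
```

```text
time: 4.75
position: [0.4601, -0.0568, 0.1157]
tool_rot: [-0.499, -0.5, 0.5, 0.501]
ft_force: [0.7, 0.1, -1.8]
grip_width: 0.0397
time: 5.55
position: [0.4603, -0.2948, 0.1154]
tool_rot: [-0.565, -0.423, 0.423, 0.567]
ft_force: [-1.0, 1.1, -1.0]
grip_width: 0.0396
time: 6.35
position: [0.4605, -0.2935, 0.1156]
tool_rot: [-0.704, -0.058, 0.059, 0.706]
ft_force: [-0.4, -0.2, -1.7]
grip_width: 0.0397
t 6.35 p [ 0.4605 -0.2935  0.1156] grip 0.0397 F [-0.4 -0.2 -1.7] q1,q6 [-0.77 -0.94]
yaw 9.51 down [-0.0019  0.0022 -1.    ] xax [ 0.986  0.165 -0.002] zax [-0.165  0.986  0.003]
shift now(mm) [69.2 -4.5 -4.7]
turn 0.218 (alt -2.923 ) shift after turn [68.5 -4.5 10.4]
```

```bash
python3 -m creep '[[[0,0,0],0.109,0.2],[[0,0,0],0.109,0.2],[[35,0,5],0,0.2],[[33,0,5],0,0.2],[[0,0,0],0,0.2],[[0,0,0],0,0.2]]'; python3 plan.py 0.5295 -0.2867 0.12 -3; python3 - <<'E'
from h import *
snap('wrist','w2');snap('top','t2')
E
```

```text
time: 6.95
position: [0.5291, -0.2867, 0.1155]
tool_rot: [-0.706, 0.017, -0.015, 0.708]
ft_force: [-0.6, 0.1, -0.4]
grip_width: 0.0401
t 6.95 p [ 0.5291 -0.2867  0.1155] grip 0.0401 F [-0.6  0.1 -0.4] q1,q6 [-0.68 -0.64]
yaw -2.57 down [-0.0025  0.0019 -1.    ] xax [ 0.999 -0.045 -0.003] zax [0.045 0.999 0.002]
shift now(mm) [ 0.4 -4.5 -0. ]
turn 0.007 (alt -3.134 ) shift after turn [ 0.4 -4.5 -0. ]
```

View pics/w2.png

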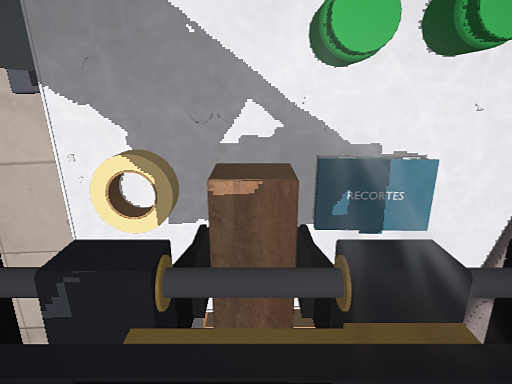

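View pics/t2.png

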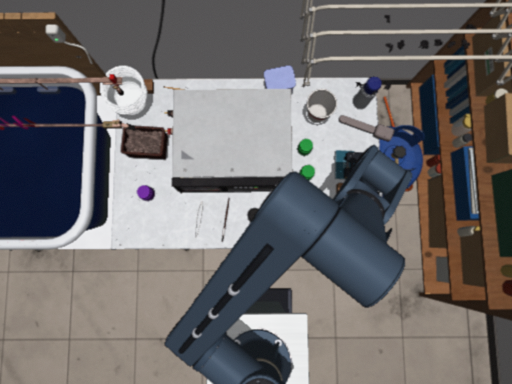

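```bash
python3 - <<'E'
from h import *
c=load('w2'); im=c['pixels'][130:300,70:460,::-1]
cv2.imwrite('pics/w2z.png',cv2.resize(im,None,fx=2.05,fy=2.05,interpolation=cv2.INTER_CUBIC))
u=np.array([.9988,-.049]); v=np.array([.049,.9988])
tin=np.array([.6294,-.2917]); tape=np.array([.4297,-.2816])
q=[]
for a in np.linspace(0,2*np.pi,40): q.append((w2px(c,[*(tape+.034*np.array([np.cos(a),np.sin(a)])),.024])))
g=im.copy(); g=cv2.resize(g,None,fx=2.05,fy=2.05,interpolation=cv2.INTER_CUBIC)
f=lambda p:(int((p[0]-70)*2.05),int((p[1]-130)*2.05))
cv2.polylines(g,[np.array([f(p) for p in q])],True,(0,0,255))
k=[f(w2px(c,[*(tin+a*.048*u+b*.033*v),.023])) for a,b in [(1,1),(1,-1),(-1,-1),(-1,1)]]
cv2.polylines(g,[np.array(k)],True,(0,0,255))
cv2.imwrite('pics/w2o.png',g)
E
```

```text
(no output)
```

View pics/w2o.png

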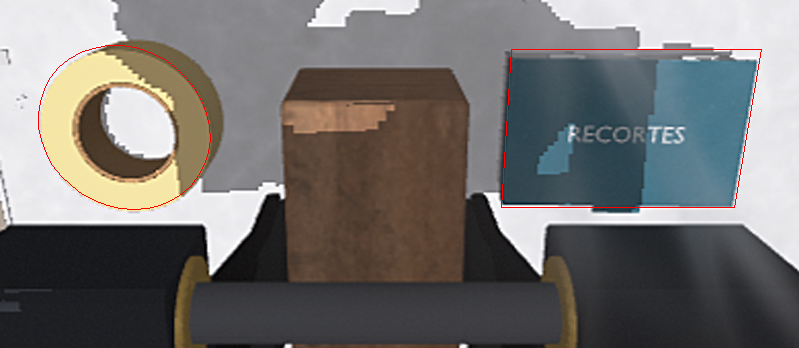

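The overlay of the tin and tape estimates matches the wrist picture to about 1 mm, so I'll lower the block.

```bash
python3 -m creep '[[[0,30,0],0,0.2],[[0,30,0],0,0.2],[[0,25,0],0,0.2],[[0,15,0],0,0.2],[[0,0,0],0,0.2],[[0,0,0],0,0.2]]'; python3 plan.py 0.5295 -0.2867 0.008 -2.8
```

```text
time: 7.65
position: [0.5293, -0.2887, 0.0169]
tool_rot: [0.707, -0.017, 0.017, -0.707]
ft_force: [-0.4, -0.9, -0.2]
grip_width: 0.0399
t 7.65 p [ 0.5293 -0.2887  0.0169] grip 0.0399 F [-0.4 -0.9 -0.2] q1,q6 [-0.68 -0.64]
yaw -2.72 down [ 0. -0. -1.] xax [ 0.999 -0.047  0.   ] zax [ 0.047  0.999 -0.   ]
shift now(mm) [0.1 8.9 2. ]
turn 0.001 (alt -3.14 ) shift after turn [0.1 8.9 2. ]
```

```bash
python3 -m creep '[[[0,5,2],0,0.2],[[0,4,0],0,0.2],[[0,0,0],0,0.2],[[0,0,0],0,0.55],[[0,0,0],0,0.55],[[0,0,0],0,0.55],[[0,-10,0],0,0.55],[[0,-30,0],0,0.55]]'; python3 -m creep '[[[0,-40,0],0,0.55],[[0,-40,0],0,0.55],[[0,-30,-40],0,0.55],[[0,0,-40],0,0.55],[[0,0,0],0,0.55],[[0,0,0],0,0.55]]'; python3 - <<'E'
from h import *
snap('wrist','w3')
E
python3 plan.py 0.44 0.1026 0.12 81.3
```

```text
time: 8.45
position: [0.5278, -0.2851, 0.046]
tool_rot: [-0.706, 0.018, -0.015, 0.708]
ft_force: [0.3, -0.0, -0.5]
grip_width: 0.0478
time: 9.05
position: [0.5253, -0.3668, 0.1581]
tool_rot: [-0.707, 0.017, -0.017, 0.707]
ft_force: [1.0, 0.0, -0.2]
grip_width: 0.0479
t 9.1 p [ 0.5251 -0.3655  0.1575] grip 0.0477 F [0.3 1.  0.1] q1,q6 [-0.78 -0.74]
yaw -2.73 down [-0.001   0.0016 -1.    ] xax [ 0.999 -0.048 -0.001] zax [0.048 0.999 0.002]
shift now(mm) [-107.3   38.3  463.5]
turn -1.467 (alt 1.675 ) shift after turn [449.8  38.3 154.9]
```

View pics/w3.png

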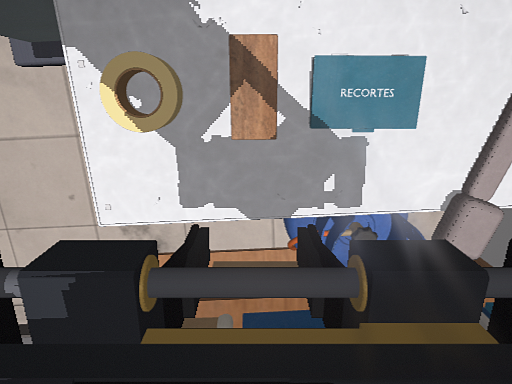

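```bash
python3 - <<'E'
from h import *
c=load('w3')
P=np.array([px2w(c,*p,.034)[:2] for p in [(230,35),(277,34.5),(277,139),(231.5,139)]]);print(P.round(4).tolist(),P.mean(0))
d=(P[1]-P[2]+P[0]-P[3]);print(np.degrees(np.arctan2(d[1],d[0])))
T=np.array([px2w(c,*p,.023)[:2] for p in [(316,57),(426,57.5),(415.5,128),(310,127)]]);print(T.mean(0))
E
```

```text
[[0.5136, -0.2428], [0.5512, -0.2444], [0.5487, -0.3279], [0.509, -0.3258]] [ 0.53062666 -0.28520091]
87.54627087005623
[ 0.62900011 -0.29372758]
```

```bash
python3 -m creep '[[[0,0,0],-0.147,0.55],[[0,0,0],-0.147,0.55],[[0,0,0],-0.147,0.55],[[0,0,0],-0.147,0.55],[[0,0,0],-0.147,0.55],[[0,0,0],-0.147,0.55],[[0,0,0],-0.147,0.55],[[0,0,0],-0.147,0.55]]';  python3 -m creep '[[[0,0,0],-0.147,0.55],[[0,0,0],-0.147,0.55],[[30,0,14],0,0.55],[[45,0,14],0,0.55],[[45,0,14],0,0.55],[[45,0,14],0,0.55],[[45,0,14],0,0.55],[[45,0,14],0,0.55]]'; python3 plan.py 0.4515 0.1020 0.10 81.3
```

```text
time: 9.9
position: [0.5255, -0.3639, 0.1568]
tool_rot: [-0.595, -0.38, 0.381, 0.597]
ft_force: [-0.5, 0.5, -0.5]
grip_width: 0.0478
time: 10.7
position: [0.4785, -0.0983, 0.1572]
tool_rot: [-0.535, -0.462, 0.462, 0.536]
ft_force: [0.6, 0.2, 0.2]
grip_width: 0.0479
t 10.7 p [ 0.4785 -0.0983  0.1572] grip 0.0479 F [0.6 0.2 0.2] q1,q6 [-0.43 -1.86]
yaw 81.59 down [-0.0019  0.0014 -1.    ] xax [0.146 0.989 0.001] zax [-0.989  0.146  0.002]
shift now(mm) [194.1  57.5  55.9]
turn 0.005 (alt -3.137 ) shift after turn [193.9  57.5  56.9]
```

```bash
python3 -m creep '[[[45,0,12],0,0.55],[[45,0,12],0,0.55],[[45,0,12],0,0.55],[[35,0,12],0,0.55],[[10,10,5],0,0.55],[[0,20,0],0,0.55],[[0,10,0],0,0.55],[[0,0,0],0,0.55]]'; python3 plan.py 0.4515 0.1020 0.003 81.3; python3 - <<'E'
from h import *
snap('wrist','w4')
E
```

```text
time: 11.5
position: [0.4527, 0.084, 0.116]
tool_rot: [-0.534, -0.461, 0.463, 0.537]
ft_force: [-0.2, 1.0, -0.3]
grip_width: 0.0482
t 11.5 p [0.4527 0.084  0.116 ] grip 0.0482 F [-0.2  1.  -0.3] q1,q6 [-0.06 -1.48]
yaw 81.54 down [-4.6e-03  1.0e-04 -1.0e+00] xax [ 0.147  0.989 -0.001] zax [-0.989  0.147  0.005]
shift now(mm) [ 17.7 113.    3.4]
turn 0.004 (alt -3.137 ) shift after turn [ 17.7 113.    3.4]
```

View pics/w4.png

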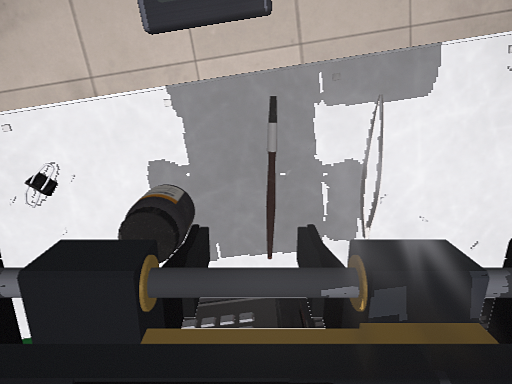

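```bash
python3 - <<'E'
from h import *
c=load('w4')
P=np.array([px2w(c,*p,.005)[:2] for p in [(273,96),(269.5,259)]]);print(P.round(4).tolist(),P.mean(0),np.linalg.norm(P[0]-P[1]),np.degrees(np.arctan2(*(P[1]-P[0])[::-1])))
P=np.array([px2w(c,*p,.004)[:2] for p in [(380,95),(365,238)]]);print(P.round(4).tolist(),P.mean(0),np.linalg.norm(P[0]-P[1]),np.degrees(np.arctan2(*(P[1]-P[0])[::-1])))
E
```

```text
[[0.38, 0.1117], [0.5244, 0.0892]] [0.45221747 0.10042909] 0.1461040293563196 -8.879020368714226
[[0.3922, 0.1973], [0.5168, 0.1786]] [0.45449461 0.18795454] 0.1259484829488277 -8.512195303734988
```

```bash
python3 -m creep '[[[16,20,3],0,0.45],[[0,30,0],0,0.45],[[0,30,0],0,0.45],[[0,20,0],0,0.45],[[0,0,0],0,0.45],[[0,0,0],0,0.45]]'; python3 plan.py 0.452 0.101 0.003 81.2
```

```text
time: 12.15
position: [0.4542, 0.0999, 0.0179]
tool_rot: [0.536, 0.461, -0.461, -0.536]
ft_force: [0.4, -0.6, 0.2]
grip_width: 0.039
t 12.15 p [0.4542 0.0999 0.0179] grip 0.039 F [ 0.4 -0.6  0.2] q1,q6 [-0.02 -1.45]
yaw 81.48 down [ 1.e-04 -0.e+00 -1.e+00] xax [ 0.148  0.989 -0.   ] zax [-0.989  0.148 -0.   ]
shift now(mm) [ 0.8 14.9  2.4]
turn 0.005 (alt -3.137 ) shift after turn [ 0.8 14.9  2.4]
```

```bash
python3 -m creep '[[[1,9,2],0,0.45],[[0,5,0],0,0.45],[[0,0,0],0,0],[[0,0,0],0,0],[[0,0,0],0,0],[[0,0,0],0,0],[[0,0,0],0,0],[[0,0,0],0,0]]' 15; python3 plan.py 0.452 0.101 0.003 81.2
```

```text
time: 12.95
position: [0.4521, 0.1017, 0.0037]
tool_rot: [0.536, 0.462, -0.462, -0.535]
ft_force: [0.8, -1.0, 1.8]
grip_width: 0.008
t 12.95 p [0.4521 0.1017 0.0037] grip 0.008 F [ 0.8 -1.   1.8] q1,q6 [-0.02 -1.44]
yaw 81.53 down [ 5.e-04  0.e+00 -1.e+00] xax [0.147 0.989 0.   ] zax [-0.989  0.147 -0.   ]
shift now(mm) [-0.7  0.7  0. ]
turn 0.006 (alt -3.136 ) shift after turn [-0.7  0.7  0. ]
```

```bash
python3 -m creep '[[[0,-10,0],0,0],[[0,-30,0],0,0],[[0,-40,0],0,0],[[0,-40,0],0,0],[[-25,-10,-3],0,0],[[-45,0,-7],0,0],[[-45,0,-7],0,0],[[-45,0,-7],0,0]]'; python3 -m creep '[[[-45,0,-7],0,0],[[-45,0,-7],0,0],[[-45,0,-7],0,0],[[-45,0,-7],0,0],[[-30,0,0],0,0],[[-10,0,0],0,0],[[0,0,0],0.147,0],[[0,0,0],0.147,0]]'; python3 -m creep '[[[0,0,0],0.147,0],[[0,0,0],0.147,0],[[0,0,0],0.147,0],[[0,0,0],0.147,0],[[0,0,0],0.147,0],[[0,0,0],0.147,0],[[0,0,0],0.147,0],[[0,0,0],0.147,0]]'; python3 plan.py 0.5306 -0.285 0.12 -2.5
```

```text
time: 13.75
position: [0.4519, -0.0614, 0.1346]
tool_rot: [0.536, 0.462, -0.462, -0.535]
ft_force: [0.2, -0.0, -0.4]
grip_width: 0.0085
time: 14.55
position: [0.4467, -0.281, 0.1337]
tool_rot: [-0.598, -0.376, 0.376, 0.599]
ft_force: [-0.8, 0.1, -0.6]
grip_width: 0.0079
time: 15.35
position: [0.447, -0.28, 0.1338]
tool_rot: [-0.706, 0.019, -0.018, 0.707]
ft_force: [-0.4, -0.1, -0.9]
grip_width: 0.0081
t 15.35 p [ 0.447  -0.28    0.1338] grip 0.0081 F [-0.4 -0.1 -0.9] q1,q6 [-0.77 -0.72]
yaw -2.98 down [-9.0e-04  1.4e-03 -1.0e+00] xax [ 0.999 -0.052 -0.001] zax [0.052 0.999 0.001]
shift now(mm) [83.8 13.8 -0.6]
turn -0.008 (alt 3.133 ) shift after turn [83.8 13.8 -1.3]
```

```bash
python3 -m creep '[[[42,0,0],0,0],[[42,0,0],0,0],[[0,30,0],0,0],[[0,30,0],0,0],[[0,16,0],0,0],[[0,0,0],0,0],[[0,0,0],0,0]]'; python3 plan.py 0.5306 -0.285 0.038 -2.5;  python3 - <<'E'
from h import *
snap('wrist','w5')
E
```

```text
time: 16.05
position: [0.5312, -0.2848, 0.0579]
tool_rot: [-0.707, 0.017, -0.016, 0.707]
ft_force: [0.2, -0.5, 0.2]
grip_width: 0.008
t 16.05 p [ 0.5312 -0.2848  0.0579] grip 0.008 F [ 0.2 -0.5  0.2] q1,q6 [-0.68 -0.63]
yaw -2.65 down [-6.e-04  7.e-04 -1.e+00] xax [ 0.999 -0.046 -0.001] zax [0.046 0.999 0.001]
shift now(mm) [-0.6 19.9 -0.2]
turn -0.003 (alt 3.139 ) shift after turn [-0.6 19.9 -0.2]
```

View pics/w5.png

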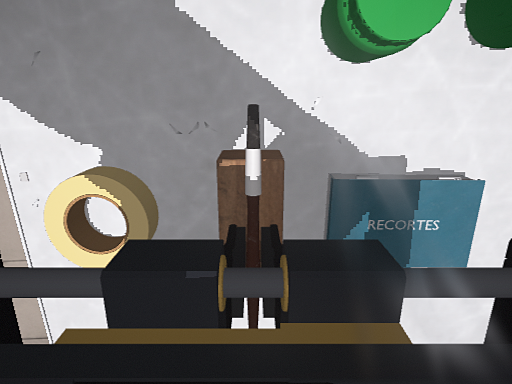

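Brush is aligned and centred over the block. I'll lower it, release and retreat.

```bash
python3 -m creep '[[[0,12,0],0,0],[[0,7.5,0],0,0],[[0,0,0],0,0],[[0,0,0],0,0]]'; python3 plan.py 0.5306 -0.285 0.038 -2.5
```

```text
time: 16.5
position: [0.5311, -0.2857, 0.0379]
tool_rot: [-0.707, 0.017, -0.016, 0.707]
ft_force: [0.5, 0.9, -0.7]
grip_width: 0.0079
t 16.5 p [ 0.5311 -0.2857  0.0379] grip 0.0079 F [ 0.5  0.9 -0.7] q1,q6 [-0.68 -0.63]
yaw -2.7 down [-6.e-04  4.e-04 -1.e+00] xax [ 0.999 -0.047 -0.001] zax [0.047 0.999 0.   ]
shift now(mm) [-0.5 -0.1  0.7]
turn -0.004 (alt 3.138 ) shift after turn [-0.5 -0.1  0.7]
```

```bash
python3 -m creep '[[[0,0,0],0,0.25],[[0,0,0],0,0.25],[[0,0,0],0,0.25],[[0,-10,0],0,0.25],[[0,-30,0],0,0.4],[[0,-40,0],0,0.4],[[0,-30,-40],0,0.4],[[0,-10,-40],0,0.4]]';  python3 -m creep '[[[0,0,0],0,0.4],[[0,0,0],0,0.4]]'; python3 - <<'E'
from h import *
c=snap('wrist','w6')
E
python3 plan.py 0.4545 0.188 0.11 81.5
```

```text
time: 17.3
position: [0.5296, -0.367, 0.1633]
tool_rot: [0.709, -0.014, 0.018, -0.705]
ft_force: [0.4, -0.1, 0.3]
grip_width: 0.0343
time: 17.5
position: [0.5272, -0.3664, 0.1589]
tool_rot: [0.707, -0.017, 0.018, -0.707]
ft_force: [-0.2, -0.2, -0.7]
grip_width: 0.0347
t 17.55 p [ 0.5269 -0.3649  0.158 ] grip 0.0346 F [-0.3  0.2 -1.9] q1,q6 [-0.78 -0.73]
yaw -2.73 down [-9.0e-04  1.5e-03 -1.0e+00] xax [ 0.999 -0.048 -0.001] zax [0.048 0.999 0.002]
shift now(mm) [-98.6  48.9 548.8]
turn -1.47 (alt 1.671 ) shift after turn [536.1  48.9 153.3]
```

View pics/w6.png

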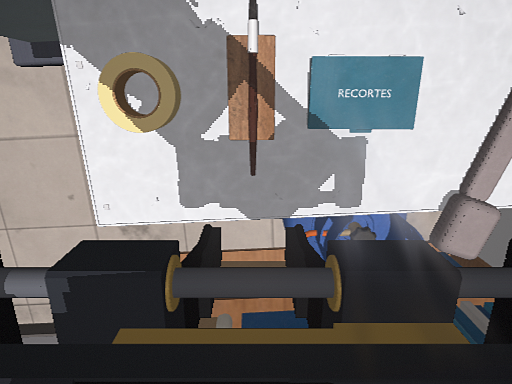

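Brush lies on the block along its middle (from (253,0) to (253,175), block 228–275). Next, the tweezers.

```bash
python3 -m creep '[[[0,0,0],-0.147,0.4],[[0,0,0],-0.147,0.4],[[0,0,0],-0.147,0.4],[[0,0,0],-0.147,0.4],[[0,0,0],-0.147,0.4],[[0,0,0],-0.147,0.4],[[0,0,0],-0.147,0.4],[[0,0,0],-0.147,0.4]]';  python3 -m creep '[[[0,0,0],-0.147,0.4],[[0,0,0],-0.147,0.4],[[30,0,14],0,0.4],[[45,0,14],0,0.4],[[45,0,14],0,0.4],[[45,0,14],0,0.4],[[45,0,14],0,0.4],[[45,0,14],0,0.4]]';  python3 -m creep '[[[45,0,10],0,0.4],[[45,0,12],0,0.4],[[45,0,12],0,0.4],[[45,0,12],0,0.4],[[45,0,10],0,0.4],[[30,10,5],0,0.4],[[0,20,0],0,0.4],[[0,10,0],0,0.4]]'; python3 plan.py 0.4545 0.188 0.11 81.5
```

```text
time: 18.35
position: [0.527, -0.3631, 0.1569]
tool_rot: [-0.595, -0.38, 0.381, 0.597]
ft_force: [-0.7, 0.8, -0.5]
grip_width: 0.0347
time: 19.15
position: [0.48, -0.0976, 0.1575]
tool_rot: [-0.534, -0.462, 0.462, 0.536]
ft_force: [0.8, -0.3, 0.2]
grip_width: 0.0346
time: 19.95
position: [0.4563, 0.1619, 0.1166]
tool_rot: [-0.534, -0.462, 0.464, 0.535]
ft_force: [-0.6, 0.3, -0.5]
grip_width: 0.0347
t 19.95 p [0.4563 0.1619 0.1166] grip 0.0347 F [-0.6  0.3 -0.5] q1,q6 [ 0.11 -1.32]
yaw 81.77 down [-4.2e-03 -4.0e-04 -1.0e+00] xax [ 0.143  0.99  -0.001] zax [-0.99   0.143  0.004]
shift now(mm) [25.6  6.6  5.5]
turn 0.005 (alt -3.137 ) shift after turn [25.6  6.6  5.7]
```

```bash
python3 -m creep '[[[24,7,3],0,0.4],[[0,0,0],0,0.4],[[0,0,0],0,0.4]]'; python3 plan.py 0.4545 0.188 0.003 81.5; python3 - <<'E'
from h import *
c=snap('wrist','w7')
E
```

```text
time: 20.25
position: [0.4589, 0.184, 0.1107]
tool_rot: [-0.535, -0.461, 0.463, 0.536]
ft_force: [-0.5, -0.6, -0.4]
grip_width: 0.0346
t 20.25 p [0.4589 0.184  0.1107] grip 0.0346 F [-0.5 -0.6 -0.4] q1,q6 [ 0.16 -1.27]
yaw 81.59 down [-1.8e-03 -6.0e-04 -1.0e+00] xax [ 0.146  0.989 -0.001] zax [-0.989  0.146  0.002]
shift now(mm) [  3.4 107.7   4.8]
turn 0.002 (alt -3.14 ) shift after turn [  3.4 107.7   4.8]
```

View pics/w7.png

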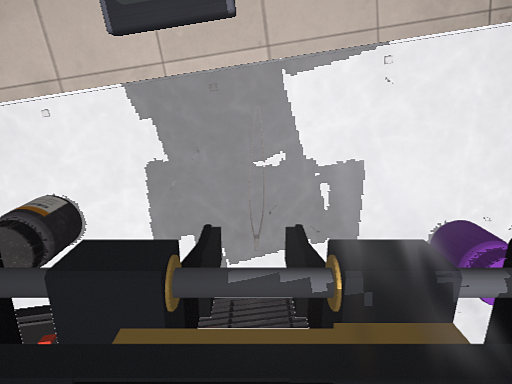

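```bash
python3 -m creep '[[[3,30,4],0,0.4],[[0,30,0],0,0.4],[[0,30,0],0,0.4],[[0,7,0],0,0.4],[[0,0,0],0,0.4],[[0,0,0],0,0.4]]'; python3 plan.py 0.4545 0.188 0.003 81.5; python3 - <<'E'
from h import *
c=load('w7')
im=c['pixels'][80:270,190:330,::-1].astype(float)
im=np.clip((im-60)*1.8,0,255).astype(np.uint8)
cv2.imwrite('pics/w7z.png',cv2.resize(im,None,fx=3.1,fy=3.1,interpolation=cv2.INTER_CUBIC))
E
```

```text
time: 20.9
position: [0.457, 0.1875, 0.015]
tool_rot: [0.536, 0.462, -0.461, -0.535]
ft_force: [0.6, 0.2, 0.9]
grip_width: 0.0345
t 20.9 p [0.457  0.1875 0.015 ] grip 0.0345 F [0.6 0.2 0.9] q1,q6 [ 0.16 -1.26]
yaw 81.5 down [ 1.4e-03  2.0e-04 -1.0e+00] xax [0.148 0.989 0.   ] zax [-0.989  0.148 -0.001]
shift now(mm) [ 0.1 12.   2.6]
turn -0.0 (alt 3.142 ) shift after turn [ 0.1 12.   2.6]
```

View pics/w7z.png

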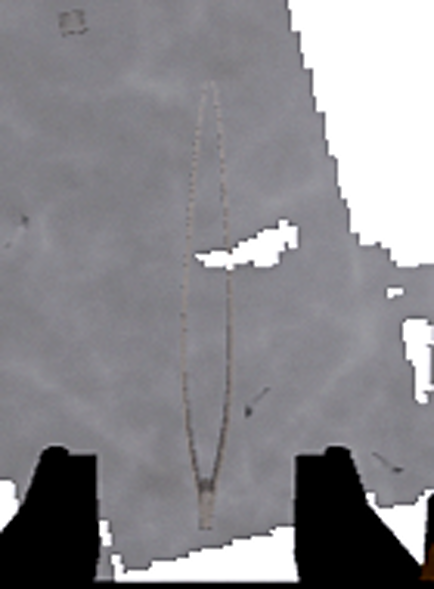

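```bash
python3 - <<'E'
from h import *
c=load('w7')
P=np.array([px2w(c,*p,.004)[:2] for p in [(257.7,106.5),(256.5,251)]]);print(P.mean(0),np.linalg.norm(P[0]-P[1]),np.degrees(np.arctan2(*(P[1]-P[0])[::-1])))
E
python3 -m creep '[[[0,7,2],0,0.4],[[0,4.5,0],0,0.4],[[0,0,0],0,0.05],[[0,0,0],0,0.05],[[0,0,0],0,0.05],[[0,0,0],0,0.05],[[0,0,0],0,0.05],[[0,0,0],0,0.05]]' 12; python3 plan.py 0.4545 0.188 0.003 81.5
```

```text
[0.45567059 0.18841564] 0.12773209352802342 -8.79499718262112
time: 21.7
position: [0.4545, 0.1882, 0.0027]
tool_rot: [0.536, 0.462, -0.462, -0.535]
ft_force: [0.1, 1.1, 0.8]
grip_width: 0.0138
t 21.7 p [0.4545 0.1882 0.0027] grip 0.0138 F [0.1 1.1 0.8] q1,q6 [ 0.16 -1.26]
yaw 81.53 down [ 3.e-04  1.e-04 -1.e+00] xax [0.147 0.989 0.   ] zax [-0.989  0.147 -0.   ]
shift now(mm) [-0.2 -0.3 -0.1]
turn 0.001 (alt -3.141 ) shift after turn [-0.2 -0.3 -0.1]
```

```bash
python3 -m creep '[[[0,-10,0],-0.05,0.05],[[0,-30,0],-0.05,0.05],[[0,-40,0],0,0.05],[[0,-40,0],0,0.05],[[-25,-10,-1],0,0.05],[[-45,0,-2],0,0.05],[[-45,0,-2],0,0.05],[[-45,0,-2],0,0.05]]'; python3 -m creep '[[[-45,0,-2],0,0.05],[[-45,0,-2],0,0.05],[[-45,0,-2],0,0.05],[[-45,0,-2],0,0.05],[[-45,0,-2],0,0.05],[[-45,0,-2],0,0.05],[[-30,0,0],0,0.05],[[-10,0,0],0,0.05]]'; python3 -m creep '[[[0,0,0],0,0.05],[[0,0,0],0,0.05]]'; python3 plan.py 0.6292 -0.2922 0.13 87.2
```

```text
time: 22.5
position: [0.4534, 0.0267, 0.1329]
tool_rot: [0.512, 0.488, -0.488, -0.511]
ft_force: [1.2, -0.3, -0.5]
grip_width: 0.0135
time: 23.3
position: [0.451, -0.286, 0.1326]
tool_rot: [0.514, 0.487, -0.487, -0.512]
ft_force: [-0.0, 0.6, -1.4]
grip_width: 0.0139
time: 23.5
position: [0.4501, -0.2805, 0.1322]
tool_rot: [-0.511, -0.488, 0.488, 0.513]
ft_force: [0.1, 0.0, 0.1]
grip_width: 0.0137
t 23.5 p [ 0.4501 -0.2805  0.1322] grip 0.0137 F [0.1 0.  0.1] q1,q6 [-0.77 -2.29]
yaw 87.27 down [-0.0015  0.0021 -1.    ] xax [0.048 0.999 0.002] zax [-0.999  0.048  0.002]
shift now(mm) [  -3.2    1.9 -179.4]
turn 0.001 (alt -3.14 ) shift after turn [  -3.     1.9 -179.4]
```

```bash
python3 -m creep '[[[-3,0,-40],0,0.05],[[0,0,-45],0,0.05],[[0,0,-45],0,0.05],[[0,0,-40],0,0.05],[[0,20,-9],0,0.05],[[0,30,0],0,0.05],[[0,20,0],0,0.05],[[0,0,0],0,0.05]]'; python3 -m creep '[[[0,0,0],0,0.05]]'; python3 plan.py 0.6292 -0.2922 0.026 87.2;python3 - <<'E'
from h import *
c=snap('wrist','w8');snap('side','s8')
E
```

```text
time: 24.3
position: [0.6269, -0.2892, 0.0586]
tool_rot: [-0.508, -0.488, 0.489, 0.515]
ft_force: [-0.2, -0.1, -0.2]
grip_width: 0.0139
time: 24.4
position: [0.6293, -0.2918, 0.0624]
tool_rot: [-0.511, -0.488, 0.488, 0.512]
ft_force: [-0.6, -0.8, 0.1]
grip_width: 0.0135
t 24.4 p [ 0.6293 -0.2918  0.0624] grip 0.0135 F [-0.6 -0.8  0.1] q1,q6 [-0.59 -2.12]
yaw 87.37 down [-0.0014  0.0012 -1.    ] xax [0.046 0.999 0.001] zax [-0.999  0.046  0.001]
shift now(mm) [-0.4 36.4  0.1]
turn 0.003 (alt -3.139 ) shift after turn [-0.4 36.4  0.1]
```

View pics/w8.png

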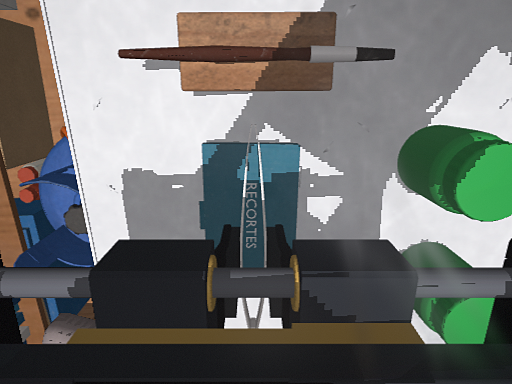

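View pics/s8.png

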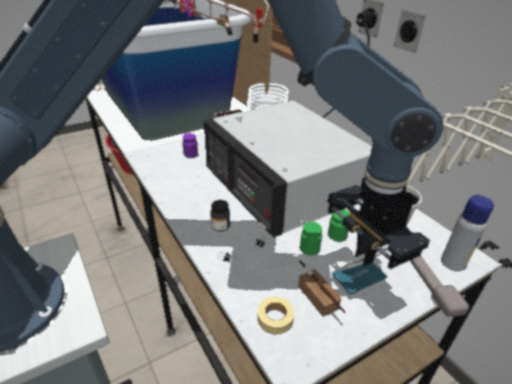

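```bash
python3 -m creep '[[[0,20,0],0,0.05],[[0,10,0],0,0.05],[[0,6,0],0,0.05],[[0,0,0],0,0.05],[[0,0,0],0,0.05]]'; python3 plan.py 0.6292 -0.2922 0.026 87.2
```

```text
time: 25.0
position: [0.6298, -0.294, 0.0271]
tool_rot: [0.512, 0.488, -0.488, -0.512]
ft_force: [0.2, 0.7, -0.7]
grip_width: 0.0134
t 25.0 p [ 0.6298 -0.294   0.0271] grip 0.0134 F [ 0.2  0.7 -0.7] q1,q6 [-0.6  -2.12]
yaw 87.26 down [ 6.e-04 -4.e-04 -1.e+00] xax [ 0.048  0.999 -0.   ] zax [-0.999  0.048 -0.001]
shift now(mm) [1.8 1.1 0.7]
turn 0.001 (alt -3.141 ) shift after turn [1.8 1.1 0.7]
```

Release, lift, retreat toward −y for a look.

```bash
python3 -m creep '[[[1,1,0],0,0.05],[[0,0,0],0,0.3],[[0,0,0],0,0.3],[[0,0,0],0,0.3],[[0,-10,0],0,0.3],[[0,-30,0],0,0.3],[[0,-40,0],0,0.3],[[0,-40,0],0,0.3]]'; python3 -m creep '[[[0,-10,-30],0,0.8],[[0,0,-45],0,0.8],[[0,0,-45],0,0.8],[[0,0,-45],0,0.8],[[0,0,0],0,0.8]]'; python3 plan.py 0.46 0.007 0.14 90; python3 - <<'E'
from h import *
c=snap('side','s9'); im=c['pixels'][180:370,180:450,::-1]
cv2.imwrite('pics/s9z.png',cv2.resize(im,None,fx=2.9,fy=2.9,interpolation=cv2.INTER_CUBIC))
E
```

```text
time: 25.8
position: [0.6292, -0.2927, 0.1471]
tool_rot: [-0.512, -0.488, 0.488, 0.512]
ft_force: [1.3, -0.4, 0.2]
grip_width: 0.0264
time: 26.3
position: [0.7993, -0.2998, 0.154]
tool_rot: [0.512, 0.49, -0.488, -0.51]
ft_force: [-0.3, -0.2, 0.1]
grip_width: 0.0585
t 26.3 p [ 0.7993 -0.2998  0.154 ] grip 0.0585 F [-0.3 -0.2  0.1] q1,q6 [-0.49 -2.02]
yaw 87.41 down [ 4.4e-03 -8.0e-04 -1.0e+00] xax [ 0.045  0.999 -0.001] zax [-0.999  0.045 -0.004]
shift now(mm) [291.2  12.3 352.8]
turn -0.045 (alt 3.096 ) shift after turn [306.8  12.3 339.3]
```

View pics/s9z.png

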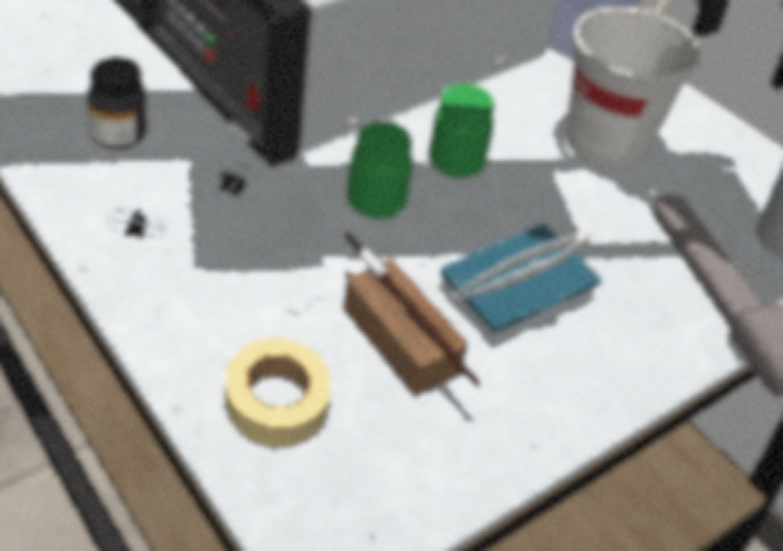

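```bash
python3 - <<'E'
from h import *
c=snap('wrist','w10')
E
```

```text
(no output)
```

View pics/w10.png

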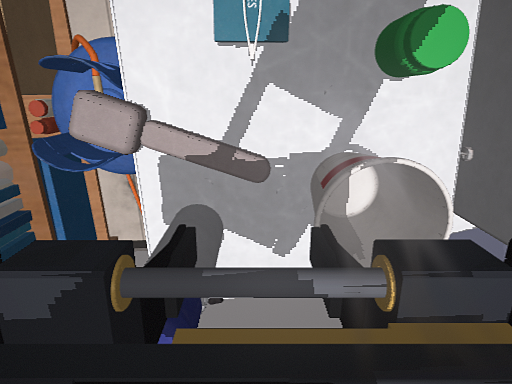

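```bash
python3 -m creep '[[[0,0,30],0,0.8],[[0,0,35],0,0.8],[[0,0,30],0,0.8],[[0,0,0],0,0.8],[[0,0,0],0,0.8]]'; python3 plan.py 0.46 0.007 0.14 90; python3 - <<'E'
from h import *
c=snap('wrist','w11')
E
```

```text
time: 26.9
position: [0.6981, -0.2965, 0.1573]
tool_rot: [0.512, 0.488, -0.487, -0.512]
ft_force: [0.5, 0.0, 0.1]
grip_width: 0.0698
t 26.9 p [ 0.6981 -0.2965  0.1573] grip 0.0698 F [0.5 0.  0.1] q1,q6 [-0.55 -2.07]
yaw 87.17 down [ 7.e-04 -4.e-04 -1.e+00] xax [ 0.049  0.999 -0.   ] zax [-0.999  0.049 -0.001]
shift now(mm) [291.4  17.  252.7]
turn -0.049 (alt 3.092 ) shift after turn [303.5  17.  238.1]
```

View pics/w11.png

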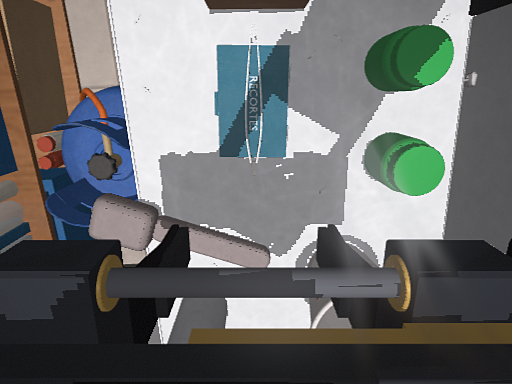

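Tweezers lie centred along the lid (tin cols 217–289, tweezers 245–262). Now to the jar.

```bash
python3 -m creep '[[[0,0,40],-0.024,0.9],[[0,0,45],-0.024,0.9],[[0,0,45],0,0.9],[[0,0,45],0,0.9],[[0,0,40],0,0.9],[[0,0,20],0,0.9],[[30,0,0],0,0.9],[[45,0,0],0,0.9]]'; python3 -m creep '[[[45,0,0],0,0.9],[[45,0,0],0,0.9],[[45,0,0],0,0.9],[[45,0,0],0,0.9],[[30,0,0],0,0.9],[[0,0,0],0,0.9],[[0,0,0],0,0.9]]';python3 plan.py 0.46 0.007 0.014 90; python3 - <<'E'
from h import *
c=snap('wrist','w12')
E
```

```text
time: 27.75
position: [0.4661, -0.221, 0.1565]
tool_rot: [0.503, 0.499, -0.499, -0.499]
ft_force: [1.3, 0.4, -0.3]
grip_width: 0.0779
time: 28.45
position: [0.4659, -0.0079, 0.1561]
tool_rot: [0.5, 0.501, -0.5, -0.498]
ft_force: [-0.2, -0.7, 0.2]
grip_width: 0.0785
t 28.45 p [ 0.4659 -0.0079  0.1561] grip 0.0785 F [-0.2 -0.7  0.2] q1,q6 [-0.26 -1.83]
yaw 90.15 down [ 2.4e-03 -9.0e-04 -1.0e+00] xax [-0.003  1.    -0.001] zax [-1.    -0.003 -0.002]
shift now(mm) [ 15.1 142.    6.2]
turn 0.003 (alt -3.139 ) shift after turn [ 15.1 142.    6.2]
```

View pics/w12.png

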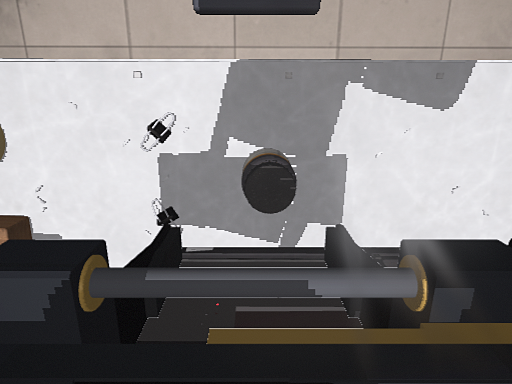

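```bash
python3 - <<'E'
from h import *
c=load('w12')
for p in [(270,184),(242.5,184),(297,184),(270,213)]: print(px2w(c,*p,.066).round(4))
E
python3 -m creep '[[[14,20,5],0,0.9],[[0,20,0],0,0.9],[[0,20,0],0,0.9],[[0,0,0],0,0.9],[[0,0,0],0,0.9]]';python3 plan.py 0.46 0.007 0.014 90
```

```text
[0.4582 0.006  0.066 ]
[ 0.4583 -0.016   0.066 ]
[0.4582 0.0277 0.066 ]
[0.4831 0.0064 0.066 ]
time: 29.0
position: [0.46, 0.0046, 0.0956]
tool_rot: [-0.5, -0.5, 0.5, 0.5]
ft_force: [-0.5, -0.0, 1.2]
grip_width: 0.0783
t 29.0 p [0.46   0.0046 0.0956] grip 0.0783 F [-0.5 -0.   1.2] q1,q6 [-0.23 -1.8 ]
yaw 89.91 down [-1.e-04 -1.e-04 -1.e+00] xax [ 0.002  1.    -0.   ] zax [-1.     0.002  0.   ]
shift now(mm) [ 2.4 81.6  0. ]
turn -0.002 (alt 3.14 ) shift after turn [ 2.4 81.6  0. ]
```

```bash
python3 -m creep '[[[2,25,-1],0,0.9],[[0,30,0],0,0.9],[[0,20,0],0,0.9],[[0,6,0],0,0.9],[[0,0,0],0,0.9],[[0,0,0],0,0.4],[[0,0,0],0,0.4],[[0,0,0],0,0.4]]' 25;  python3 -m creep '[[[0,0,0],0,0.4],[[0,0,0],0,0.4],[[0,0,0],0,0.4],[[0,0,0],0,0.4],[[0,-10,0],0,0.4],[[0,-30,0],0,0.4],[[0,0,0],0,0.4]]';python3 plan.py 0.46 0.007 0.014 90
```

```text
time: 29.8
position: [0.4612, 0.0076, 0.0155]
tool_rot: [0.501, 0.5, -0.5, -0.499]
ft_force: [-0.7, -0.3, -0.6]
grip_width: 0.0616
time: 30.5
position: [0.462, 0.0076, 0.0569]
tool_rot: [0.501, 0.501, -0.499, -0.499]
ft_force: [0.5, 1.7, -0.4]
grip_width: 0.0462
t 30.5 p [0.462  0.0076 0.0569] grip 0.0462 F [ 0.5  1.7 -0.4] q1,q6 [-0.23 -1.8 ]
yaw 90.02 down [ 0.0046 -0.001  -1.    ] xax [-0.     1.    -0.001] zax [-1.    -0.    -0.005]
shift now(mm) [-0.6 42.9  2.2]
turn 0.0 (alt -3.141 ) shift after turn [-0.6 42.9  2.2]
```

```bash
python3 -m creep '[[[0,-30,0],0,0.4],[[0,-40,0],0,0.4],[[0,0,0],0,0.4],[[-25,0,0],0,0.4],[[-40,0,10],0,0.4],[[-45,0,10],0,0.4],[[-45,0,8],0,0.4],[[-35,0,0],0,0.4]]'; python3 -m creep '[[[-20,0,0],0,0.4],[[0,0,0],0.147,0.4],[[0,0,0],0.147,0.4],[[0,0,0],0.147,0.4],[[0,0,0],0.147,0.4],[[0,0,0],0.147,0.4],[[0,0,0],0.147,0.4],[[0,0,0],0.147,0.4]]'; python3 -m creep '[[[0,0,0],0.147,0.4],[[0,0,0],0.147,0.4],[[0,0,0],0.147,0.4],[[0,0,0],0.147,0.4],[[0,0,0],0,0.4],[[0,0,0],0,0.4]]'; python3 plan.py 0.4335 -0.2037 0.12 -3;python3 - <<'E'
from h import *
c=snap('wrist','w13')
E
```

```text
time: 31.3
position: [0.4308, -0.1837, 0.1235]
tool_rot: [-0.499, -0.5, 0.5, 0.501]
ft_force: [1.7, 0.3, -1.2]
grip_width: 0.0461
time: 32.1
position: [0.4318, -0.2016, 0.1234]
tool_rot: [-0.681, -0.187, 0.188, 0.683]
ft_force: [-0.5, -0.6, -1.4]
grip_width: 0.0464
time: 32.7
position: [0.432, -0.2018, 0.1238]
tool_rot: [-0.707, 0.016, -0.015, 0.707]
ft_force: [-0.0, -0.2, -0.8]
grip_width: 0.0465
t 32.7 p [ 0.432  -0.2018  0.1238] grip 0.0465 F [-0.  -0.2 -0.8] q1,q6 [-0.67 -0.63]
yaw -2.46 down [-0.0012  0.001  -1.    ] xax [ 0.999 -0.043 -0.001] zax [0.043 0.999 0.001]
shift now(mm) [ 1.5  3.8 -1.8]
turn 0.009 (alt -3.132 ) shift after turn [ 1.6  3.8 -1.8]
```

View pics/w13.png

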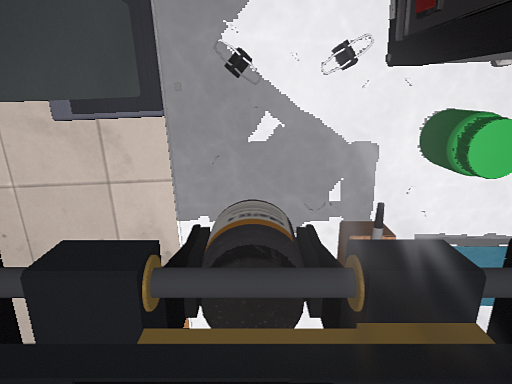

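```bash
python3 -m creep '[[[1,30,-2],0,0.4],[[0,35,0],0,0.4],[[0,25,0],0,0.4],[[0,10,0],0,0.4],[[0,0,0],0,0.4],[[0,0,0],0,0.4],[[0,0,0],0,0.4]]'; python3 plan.py 0.4335 -0.2037 0.0145 -3
```

```text
time: 33.45
position: [0.4342, -0.2048, 0.0257]
tool_rot: [0.707, -0.015, 0.017, -0.706]
ft_force: [0.4, 0.5, -0.6]
grip_width: 0.046
t 33.45 p [ 0.4342 -0.2048  0.0257] grip 0.046 F [ 0.4  0.5 -0.6] q1,q6 [-0.67 -0.63]
yaw -2.61 down [ 0.0019 -0.0015 -1.    ] xax [ 0.999 -0.046  0.002] zax [ 0.046  0.999 -0.001]
shift now(mm) [-0.7 11.2  1.1]
turn 0.007 (alt -3.135 ) shift after turn [-0.7 11.2  1.1]
```

```bash
python3 -m creep '[[[0,6,1],0,0.4],[[0,4,0],0,0.4],[[0,0,0],0,0.4],[[0,0,0],0,0.4],[[0,0,0],0,0.4]]'; python3 plan.py 0.4335 -0.2037 0.0145 -3
```

```text
time: 33.95
position: [0.4339, -0.2035, 0.0149]
tool_rot: [0.707, -0.016, 0.017, -0.707]
ft_force: [1.2, 1.0, 4.9]
grip_width: 0.0464
t 33.95 p [ 0.4339 -0.2035  0.0149] grip 0.0464 F [1.2 1.  4.9] q1,q6 [-0.67 -0.63]
yaw -2.63 down [ 9.e-04 -7.e-04 -1.e+00] xax [ 0.999 -0.046  0.001] zax [ 0.046  0.999 -0.001]
shift now(mm) [-0.3  0.4 -0.2]
turn 0.006 (alt -3.135 ) shift after turn [-0.3  0.4 -0.2]
```

Contact (4.9 N up). Release, rise, back off and look.

```bash
python3 -m creep '[[[0,0,0],0,0.75],[[0,0,0],0,0.75],[[0,0,0],0,0.75],[[0,0,0],0,0.75],[[0,-10,0],0,0.75],[[0,-30,0],0,0.75],[[0,-40,0],0,0.75],[[0,-40,0],0,0.75]]'; python3 -m creep '[[[0,-40,0],0,0.75],[[0,-20,-45],0,0.75],[[0,0,-45],0,0.75],[[0,0,-45],0,0.75],[[0,0,-40],0,0.75],[[0,0,0],0,0.75],[[0,0,0],0,0.75],[[0,0,0],0,0.75]]'; python3 plan.py; python3 - <<'E'
from h import *
c=snap('wrist','w14');
c=snap('side','s14'); im=c['pixels'][180:370,180:450,::-1]
cv2.imwrite('pics/s14z.png',cv2.resize(im,None,fx=2.9,fy=2.9,interpolation=cv2.INTER_CUBIC))
E
```

```text
time: 34.75
position: [0.4329, -0.2028, 0.136]
tool_rot: [-0.707, 0.017, -0.016, 0.707]
ft_force: [0.6, -1.0, 0.2]
grip_width: 0.0655
time: 35.55
position: [0.4249, -0.3764, 0.1945]
tool_rot: [-0.706, 0.016, -0.016, 0.708]
ft_force: [-0.2, 0.1, -0.4]
grip_width: 0.0651
t 35.55 p [ 0.4249 -0.3764  0.1945] grip 0.0651 F [-0.2  0.1 -0.4] q1,q6 [-0.92 -0.88]
yaw -2.61 down [-0.001   0.0019 -1.    ] xax [ 0.999 -0.046 -0.001] zax [0.046 0.999 0.002]
```

View pics/w14.png

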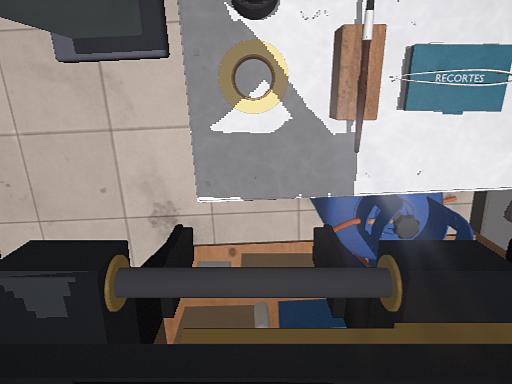

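View pics/s14z.png

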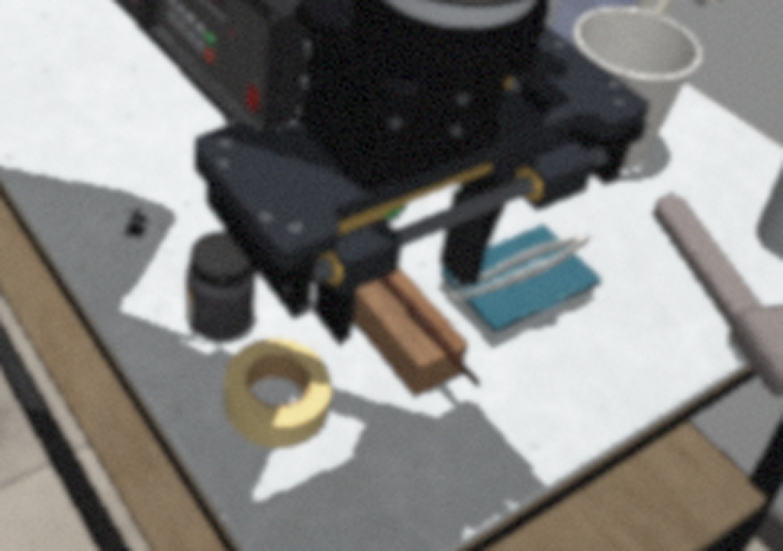

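```bash
python3 -m creep '[[[0,-40,0],0,0.75],[[0,-20,40],0,0.75],[[0,0,45],0,0.75],[[0,0,45],0,0.75],[[0,0,45],0,0.75],[[0,0,45],0,0.75],[[0,0,45],0,0.75],[[0,0,45],0,0.75]]'; python3 -m creep '[[[0,0,45],0,0.75],[[0,0,45],0,0.75],[[0,0,45],0,0.75],[[0,0,45],0,0.75],[[0,0,40],0,0.75],[[0,0,20],0,0.75],[[0,0,0],0,0.75],[[0,0,0],0,0.75]]'; python3 plan.py; python3 - <<'E'
from h import *
c=snap('top','t15'); im=c['pixels'][120:260,210:390,::-1]
cv2.imwrite('pics/t15z.png',cv2.resize(im,None,fx=4.2,fy=4.2,interpolation=cv2.INTER_CUBIC))
E
```

```text
time: 36.45
position: [0.4388, -0.0655, 0.2548]
tool_rot: [-0.707, 0.016, -0.016, 0.707]
ft_force: [1.7, 0.3, 0.9]
grip_width: 0.0654
time: 37.25
position: [0.4497, 0.1718, 0.2545]
tool_rot: [0.707, -0.016, 0.015, -0.707]
ft_force: [-0.4, -0.8, -0.5]
grip_width: 0.0651
t 37.25 p [0.4497 0.1718 0.2545] grip 0.0651 F [-0.4 -0.8 -0.5] q1,q6 [0.13 0.18]
yaw -2.48 down [-6.e-04 -7.e-04 -1.e+00] xax [ 0.999 -0.043 -0.001] zax [ 0.043  0.999 -0.001]
```

View pics/t15z.png

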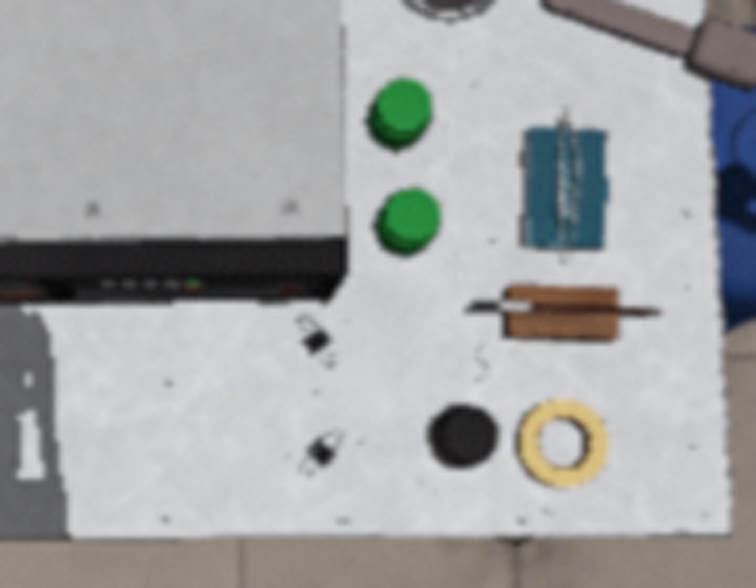

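```bash
python3 - <<'E'
from seg import *
c=load('t15'); im=c['pixels']; hsv=cv2.cvtColor(im,cv2.COLOR_RGB2HSV); H,S,V=[hsv[...,i].astype(int) for i in range(3)]
Z=lambda a,b,cc,d:(int(210+a/4.2),int(120+b/4.2),int(210+cc/4.2),int(120+d/4.2))
dark=(V<110).astype(np.uint8)
W=lambda m:m.astype(np.uint8)
r=lambda n,b:print(n,b['mean'],b['rect'],b['size'],b['axis'])
r('block',blob(c,W(((H<20)&(S>60))|(V<140)),.034,Z(498,275,626,350)))
r('jar',blob(c,dark,.066,Z(415,390,508,480)))
r('brush',blob(c,W(V<95),.040,Z(455,285,670,330)))
r('clip1',blob(c,dark,.01,Z(295,305,345,375)))
r('clip0',blob(c,dark,.01,Z(295,425,345,480)))
for n,p,q,z in [('tw',(564,108),(564,260),.027),('br',(465,308),(659,312),.038)]:
    P=np.array([px2w(c,210+a/4.2,120+b/4.2,z)[:2] for a,b in (p,q)]); d=P[1]-P[0]; print(n,P.mean(0).round(4),np.linalg.norm(d),np.degrees(np.arctan2(d[1],d[0])))
E
```

```text
block [ 0.528  -0.2816] [ 528.4 -281.3] [96.9 42. ] 88.1
jar [ 0.4333 -0.1979] [ 434.3 -197.4] [46.9 44. ] 102.3
brush [ 0.5314 -0.282 ] [ 535.5 -279.7] [ 25.8 134.1] 88.5
clip1 [ 0.5112 -0.0952] [511.5 -94.9] [11.6 14.1] 135.4
clip0 [ 0.4244 -0.0971] [424.  -97.2] [16.  11.6] -145.9
tw [ 0.6305 -0.2911] 0.12111453812863311 177.72606391233984
br [ 0.5294 -0.2831] 0.14857814294133626 -91.61215195650381
```

```bash
python3 -c "
from rig import robot
print(robot.hand_in())"
```

```text
the job is handed in; nothing more can be done
None
```

The touch-up station is laid out and the job was handed in at about 37 s of the 120 s. No verdict was reported. My last camera checks put every piece inside its limits:

| Piece | Measured | Target |
|---|---|---|
| Wood block | Centre about (0.531, -0.285) by the wrist camera, (0.528, -0.282) by the top camera; long side at 87.5–88° | Centre (0.5295, -0.287), 87°; within 13 mm and 0.2 rad |
| Paint brush | Within about 2–3 mm of the block's middle, about 0.5° off its length | 12 mm across, 15 mm along |
| Tweezers | Within about 2 mm of the lid's middle, under 1° off its length | 12 mm across, 15 mm along |
| Paint jar | Upright, 78–84 mm left of the roll's centre, within about 5 mm of square to the row | 64–92 mm left, within 15 mm of square |
| Clips | Less than 1 mm from where they started | Under 20 mm |

- **Disagreement:** the top camera put the jar about 5 mm farther left than the gripper did when it let go. The camera sees some of the jar's side, so I trust the gripper reading more, and both are within limits.
- **Detour:** after placing the tweezers I moved the gripper away from the robot by mistake, close to the cup and the spray bottle. It touched nothing, and I brought it straight back.

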